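# Book out the full tin

### The job

Only one of the three identical green tins in the wooden rack is still full. Working from left to right as you face them, lift each tin a few centimetres straight up out of its bay to feel its weight, and put the two lighter ones back upright in the bays they came from; stand the full one gently in the middle of the stock scanner's round pad, upright, with its barcode label turned to face the scanner's window. Keep the tins upright and do not disturb the spice jars beside them.

Things in the scene. Friction and masses are not known exactly. Their poses are not given: they have to be found in the camera images.
- tin_a: one of three identical closed tins: dark green cylinder, 64 mm wide, 125 mm tall, steel lid (fixed), barcode label on one side. Origin: centre of the underside; own z up, own +x out through the label. Grip anywhere round the wall. Starts upright in a bay, label roughly to the front or front right. Any one of the three is full (0.57 to 0.67 kg); the other two weigh 0.15 to 0.40 kg each
- tin_b: one of three identical closed tins: dark green cylinder, 64 mm wide, 125 mm tall, steel lid (fixed), barcode label on one side. Origin: centre of the underside; own z up, own +x out through the label. Grip anywhere round the wall. Starts upright in a bay, label roughly to the front or front right. Any one of the three is full (0.57 to 0.67 kg); the other two weigh 0.15 to 0.40 kg each
- tin_c: one of three identical closed tins: dark green cylinder, 64 mm wide, 125 mm tall, steel lid (fixed), barcode label on one side. Origin: centre of the underside; own z up, own +x out through the label. Grip anywhere round the wall. Starts upright in a bay, label roughly to the front or front right. Any one of the three is full (0.57 to 0.67 kg); the other two weigh 0.15 to 0.40 kg each
- tin_a_label (a point): middle of the cream label with the black barcode on the wall of tin_a, 32 mm out along its own +x, 55 mm above its underside; a cream seal strip runs from the middle of the lid over its rim straight above the label
- tin_b_label (a point): middle of the cream label with the black barcode on the wall of tin_b, 32 mm out along its own +x, 55 mm above its underside; a cream seal strip runs from the middle of the lid over its rim straight above the label
- tin_c_label (a point): middle of the cream label with the black barcode on the wall of tin_c, 32 mm out along its own +x, 55 mm above its underside; a cream seal strip runs from the middle of the lid over its rim straight above the label
- rack: fixed wooden rack board, 88 x 345 mm, 24 mm high, three round recesses (bays) in a row along its own y, 125 mm apart, each 70 mm wide and 12 mm deep, floor 12 mm above the counter. Origin: centre of its underside; own +y runs along the row to the robot's left, own +x away from the robot
- bay_left (a point): centre of the floor of the rack's left bay (left as the robot faces it)
- bay_mid (a point): centre of the floor of the rack's middle bay
- bay_right (a point): centre of the floor of the rack's right bay
- scanner: fixed dark grey stock scanner: foot plate 215 x 104 mm with a round pad, and at one end an upright housing, 78 mm wide, 114 mm high, whose dark red window looks at the pad. Origin: on the counter under the pad's middle; own +x points level from there to the window; the housing begins 95 mm out. A tin faces the window when its own +x points the same way as the scanner's +x
- pad (a point): centre of the top of the scanner's black round pad, 94 mm wide, 9 mm above the counter, with a cream circle printed a little wider than a tin
- window (a point): middle of the scanner's window, 94 mm from the pad's middle along the scanner's own +x and 68 mm above the counter
- spice_gold: bystander, leave where it is: spice jar with a gold-yellow cap, 45 mm wide, 100 mm tall; origin at the centre of its underside
- spice_white: bystander, leave where it is: spice jar with a white cap, 47 mm wide, 98 mm tall; origin at the centre of its underside
- spice_green: bystander, leave where it is: spice jar with a green cap, 42 mm wide, 99 mm tall; origin at the centre of its underside

How it is judged:
By the outcome, as a careful person would: the job done as asked, in the order asked, and still so for the second after the job is handed in, with the robot touching nothing.
It also fails if it takes over 72 s, if anything falls off the work surface, if the arm or the gripper's body presses on something with over 40 N, if the wrist force passes 120 N, or if a joint passes its speed limit or range.

### The arm

A 6-joint arm with a two-finger parallel gripper is mounted at the origin on the work surface; the furniture and walls round the work are solid. World frame = base frame: x ahead of the robot, y to its left, z up, the work surface at z = 0. Lengths are in m, angles in rad, forces in N, time in s.
With the tool pointing down it reaches from about 0.425 to 0.95 m from the base axis. Payload 3.5 kg.
Tool frame: the origin (TCP) lies midway between the tips of the shut fingers; the grasp point (between the pads) lies 19 mm behind it; z points along the fingers, y is the line along which they close (so a half turn about z gives the same grasp; the last joint's range is limited). The gripper opens to 85 mm and grips with 20 to 120 N. Pads are 22 mm wide; open, the fingers measure 114 mm over their backs; the gripper's body (76 mm by 85 mm) begins 54 mm behind the grasp point. The pads swing forward as they close: fully open they stand 13 mm farther back than shut.
Start: joints at [1.057, 0.286, 1.577, -0, 1.279, -0.15], TCP at [0.24, 0.631, 0.231] pointing down, gripper open.
Joint ranges: [-2.77, 2.77], [-0.9, 2.22], [0.21, 2.48], [-1.53, 4.67], [0.24, 2.81], [-2.84, 2.84]. Speed limits (rad/s): [2.79, 2.79, 3.14, 3.14, 3.14, 3.14].

### API

Orientations are given as a unit quaternion [x, y, z, w].
In Python, from plant import ctrl gives the robot as it stands.
- The arm moves only by the tool send_rows, never from a script. Its argument "series" is a list that holds one entry, the list of rows, each a list of 7 numbers: the shift along the tool's x, y, z in cm, then the turn, a rotation vector about the tool's x, y, z in rad, then the opening, from -1 (shut) to 1 (fully open). In form: [[[x, y, z, rx, ry, rz, jaw], ...]]. A call has 1 to 10 rows; each row shifts and turns the commanded pose from where the row before left it, along the tool's axes as they then stand; what a row does not reach is not made up. A row lasts 1/8 s, in which the tool goes at most 62.5 mm and 10.7 degrees, less where a joint would pass 70% of its speed; a pose out of reach is approached as far as the arm can. A call is refused whole if a number of a shift passes 6.25 or a number of a turn 0.188, either way. A call with a gripper value outside its range is refused whole. The fingers move at their own pace and stop on an object; "force" is the grip in N (left out, the last holds). Time passes only in rows, so rows that do not move let the fingers close. It gives the time, the measured TCP pose, the force, the opening and the grip force at its end, in the units of the state.
- ctrl.get_state(): the state, without advancing time (a new reading comes with each control period).
- ctrl.read_camera(name): name is "scene" or "top" or "wrist"; returns a dict with "img" (420x560x3 uint8, red, green, blue), "fx", "fy", "cx", "cy" (pixels), "R" (3x3) and "t" (3): a world point X has camera coordinates R X + t; the wrist camera has in their place "hand_eye" (4x4, takes a point from camera to tool coordinates, whose origin is the TCP and whose axes are the flange's). Camera axes: x right, y down, z forward; pixel columns grow to the right and rows downward; lengths in m; the calibration is good to about 2 mm. A picture is of the moment at which its call begins: read the wrist's pose just before it. There is no depth.
- ctrl.sign_off(): hands the job in; it is judged then, once.
The state is a dict: "time": time; "qpos": joint angles; "dq": joint speeds; "joint_efforts": joint torques, N m; "eef_pos": TCP position; "tcp_rot": TCP orientation; "contact_force": force on the tool from outside, world axes, zero at the start; "wrist_torque": the same for the moment, N m; "opening": opening from 0.0 (shut) to 1.0 (fully open); "finger_force": force on a finger pad.
Only numpy, scipy, OpenCV 4.12 (cv2) and the standard library are available. Lean on these libraries where they do the work, as an engineer would, in place of code of your own. Each camera call takes 0.05 s, during which the arm holds its last target. There are 200 camera calls.

## Working session

There is one attempt and no reset: what is moved stays moved. The work goes in short steps, Python scripts to look and compute and a tool call to move; the robot and the scene stay as the last step left them, time stands still between calls to the robot, and variables do not carry over. Pictures are saved under pics/ and viewed, at most 10 in all, crops included, and the job is handed in when it is done.

Besides the shell and the picture viewer there is one more tool, called as name(argument=value, ...), one argument or row to a line, values as JSON. send_rows: Moves the arm, as the interface text tells. Its arguments: {"type":"object","properties":{"series":{"type":"array"},"force":{"type":"number"}},"required":["series"]}

```bash
mkdir -p pics; ls; python3 - <<'E'
from plant import ctrl
import cv2, numpy as np
s=ctrl.get_state(); print(s)
for n in ("scene","top"):
    c=ctrl.read_camera(n); cv2.imwrite(f"pics/{n}0.png",c["img"][:,:,::-1])
    print(n,c["fx"],c["cx"],c["cy"],np.round(c["R"],3).tolist(),np.round(c["t"],3).tolist())
E
```

```text
pics
{'time': 0.0, 'qpos': array([ 1.05698302e+00,  2.87193803e-01,  1.57821492e+00, -1.61539839e-06,
        1.27856650e+00, -1.50025330e-01]), 'dq': array([-0.00010294, -0.00084541,  0.00013805, -0.00063389,  0.00028669,
       -0.00063238]), 'joint_efforts': array([-2.22393021e-03, -4.05999398e+01, -2.92616522e+01, -2.80541399e-04,
        5.84374677e-03,  7.19847606e-06]), 'eef_pos': array([0.23983434, 0.63024341, 0.22990787]), 'tcp_rot': array([ 1.80892283e-01,  9.83502193e-01, -1.12651604e-03, -3.87459347e-04]), 'contact_force': array([ 0.60551231,  0.14969988, -0.55863814]), 'wrist_torque': array([ 0.01699613, -0.02494737,  0.00633159]), 'finger_force': 0.0, 'opening': 0.9941347014082275}
scene 419.6957560858637 281.71630621176683 203.1936278853302 [[0.776, -0.631, -0.001], [-0.441, -0.541, -0.716], [0.451, 0.556, -0.698]] [-0.335, 0.26, 1.035]
top 433.53558638917144 282.78985934431824 202.84891508296448 [[0.012, -1.0, 0.012], [-0.998, -0.013, -0.057], [0.058, -0.012, -0.998]] [0.027, 0.44, 1.436]
```

View pics/scene0.png

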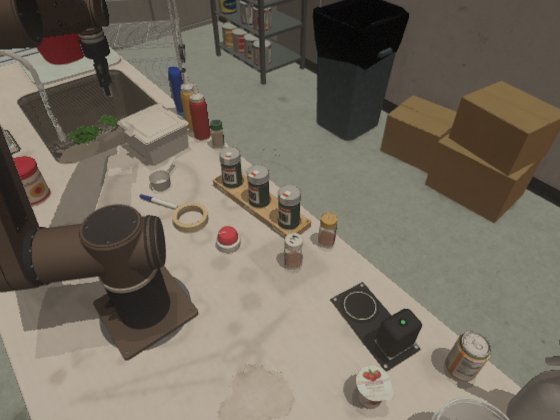

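View pics/top0.png

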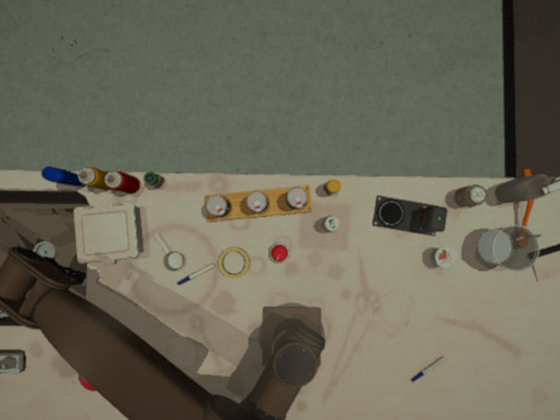

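The scene view shows the three tins in the rack near (231,170), (258,187), (289,207), and the scanner at (360,305). In the top view the lids are at (217,206), (257,202), (297,198), and the pad is at (391,213). I'll cast rays for rough positions and check the wrist camera's geometry.

```bash
cat > h.py <<'E'
from plant import ctrl
import cv2, numpy as np
from scipy.spatial.transform import Rotation as Ro
def cam(n):
    s=ctrl.get_state(); c=ctrl.read_camera(n)
    if n=="wrist":
        T=np.eye(4); T[:3,:3]=Ro.from_quat(s["tcp_rot"]).as_matrix(); T[:3,3]=s["eef_pos"]
        W=T@np.array(c["hand_eye"]); c["R"]=W[:3,:3].T; c["t"]=-c["R"]@W[:3,3]
    return c
def ray(c,u,v,z):
    R,t=np.array(c["R"]),np.array(c["t"]); o=-R.T@t
    d=R.T@np.array([(u-c["cx"])/c["fx"],(v-c["cy"])/c["fy"],1.0]); return o+d*(z-o[2])/d[2]
def proj(c,X):
    p=np.array(c["R"])@np.array(X)+np.array(c["t"]); return c["fx"]*p[0]/p[2]+c["cx"],c["fy"]*p[1]/p[2]+c["cy"]
def save(c,n): cv2.imwrite(f"pics/{n}.png",c["img"][:,:,::-1])
E
python3 - <<'E'
from h import *
c=cam("top")
for n,u,v,z in [("L",217,206,.137),("M",257,202,.137),("R",297,198,.137),("pad",391,213,.009),("gold",333,187,.1),("white",332,224,.098),("green",152,180,.1)]: print(n,ray(c,u,v,z).round(3))
for q in [(205,220),(205,196),(311,187),(312,211)]: print(ray(c,*q,.024).round(3))
w=cam("wrist"); print(np.round(w["hand_eye"],3).tolist(),w["fx"],w["cx"],w["cy"])
i=cv2.resize(c["img"][160:250,140:460],None,fx=2.5,fy=2.5,interpolation=2)
j=cv2.resize(w["img"],(480,360)); k=np.zeros((600,800,3),np.uint8);k[:225]=i;k[232:592,:480]=j
cv2.imwrite("pics/a.png",k[:,:,::-1])
E
```

```text
L [0.42  0.235 0.137]
M [0.434 0.113 0.137]
R [ 0.448 -0.009  0.137]
pad [ 0.411 -0.331  0.009]
gold [ 0.487 -0.124  0.1  ]
white [ 0.37  -0.121  0.098]
green [0.501 0.445 0.1  ]
[0.379 0.289 0.024]
[0.458 0.291 0.024]
[ 0.493 -0.06   0.024]
[ 0.413 -0.064  0.024]
[[0.0, -0.953, -0.302, 0.077], [1.0, -0.0, 0.001, -0.0], [-0.001, -0.302, 0.953, -0.142], [0.0, 0.0, 0.0, 1.0]] 334.40234312222054 281.8535575491722 212.58614894851948
```

View pics/a.png

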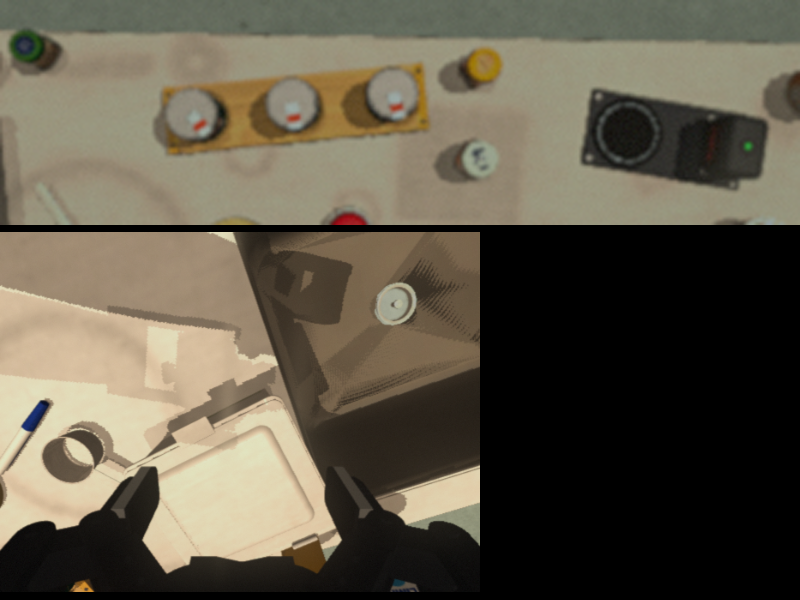

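The close-up shows the labels and seals facing the robot, and the scanner window on the −y side of its pad. Next I'll write a row planner and move to a high wrist view that covers both the rack and the scanner.

```bash
cat >> h.py <<'E'
def yaw(s): x=Ro.from_quat(s["tcp_rot"]).as_matrix()[:,0]; return np.arctan2(x[1],x[0])
def plan(p,psi,n,start=None):
    s=ctrl.get_state(); p0,y0=(s["eef_pos"],yaw(s)) if start is None else start
    d=(np.array(p)-p0)/n*100; dy=(psi-y0)/n
    for k in range(n):
        a=y0+k*dy; x=np.array([np.cos(a),np.sin(a),0]); y=np.array([np.sin(a),-np.cos(a),0])
        print([round(float(d@x),2),round(float(d@y),2),round(float(-d[2]),2),0,0,round(float(-dy),3)])
E
python3 -c "
from h import *
plan([.45,-.07,.45],0,17)"
```

```text
[-2.62, -3.41, -1.29, 0, 0, 0.163]
[-3.14, -2.94, -1.29, 0, 0, 0.163]
[-3.58, -2.39, -1.29, 0, 0, 0.163]
[-3.92, -1.78, -1.29, 0, 0, 0.163]
[-4.15, -1.11, -1.29, 0, 0, 0.163]
[-4.28, -0.42, -1.29, 0, 0, 0.163]
[-4.29, 0.28, -1.29, 0, 0, 0.163]
[-4.19, 0.97, -1.29, 0, 0, 0.163]
[-3.98, 1.64, -1.29, 0, 0, 0.163]
[-3.66, 2.27, -1.29, 0, 0, 0.163]
[-3.24, 2.83, -1.29, 0, 0, 0.163]
[-2.74, 3.32, -1.29, 0, 0, 0.163]
[-2.16, 3.72, -1.29, 0, 0, 0.163]
[-1.52, 4.02, -1.29, 0, 0, 0.163]
[-0.85, 4.22, -1.29, 0, 0, 0.163]
[-0.15, 4.3, -1.29, 0, 0, 0.163]
[0.55, 4.27, -1.29, 0, 0, 0.163]
```

send_rows(
  series=[
    [[-2.6,-3.4,-1.3,0,0,0.163,1],[-3.1,-2.9,-1.3,0,0,0.163,1],[-3.6,-2.4,-1.3,0,0,0.163,1],[-3.9,-1.8,-1.3,0,0,0.163,1],[-4.2,-1.1,-1.3,0,0,0.163,1],[-4.3,-0.4,-1.3,0,0,0.163,1],[-4.3,0.3,-1.3,0,0,0.163,1],[-4.2,1.0,-1.3,0,0,0.163,1],[-4.0,1.6,-1.3,0,0,0.163,1],[-3.7,2.3,-1.3,0,0,0.163,1]],
  ],
)

```text
time: 1.45
eef_pos: [0.3648, 0.2169, 0.3617]
tcp_rot: [0.841, 0.541, 0.0, 0.0]
contact_force: [0.1, 0.1, 0.7]
opening: 0.998
finger_force: 0.0
```

send_rows(
  series=[
    [[-3.2,2.8,-1.3,0,0,0.163,1],[-2.7,3.3,-1.3,0,0,0.163,1],[-2.2,3.7,-1.3,0,0,0.163,1],[-1.5,4.0,-1.3,0,0,0.163,1],[-0.8,4.2,-1.3,0,0,0.163,1],[-0.1,4.3,-1.3,0,0,0.163,1],[0.5,4.3,-1.3,0,0,0.163,1],[0,0,0,0,0,0,1],[0,0,0,0,0,0,1]],
  ],
)

```text
time: 2.58
eef_pos: [0.4526, -0.0681, 0.4519]
tcp_rot: [1.0, 0.004, -0.0, -0.0]
contact_force: [0.1, 0.5, -0.3]
opening: 0.997
finger_force: 0.0
```

```bash
python3 -c "
from h import *
s=ctrl.get_state(); print(s['time'],s['eef_pos'],yaw(s),s['qpos'],s['contact_force'])
c=cam('wrist'); save(c,'w1'); np.save('w1.npy',{k:np.array(v) for k,v in c.items()},allow_pickle=True)"
```

```text
2.575 [ 0.45257327 -0.06814441  0.4519048 ] 0.007763524579653771 [-3.72006998e-01 -2.86323353e-01  1.75837520e+00  4.86492425e-04
  1.67050401e+00  1.19107429e+00] [ 0.05126697  0.45608244 -0.33825006]
```

View pics/w1.png

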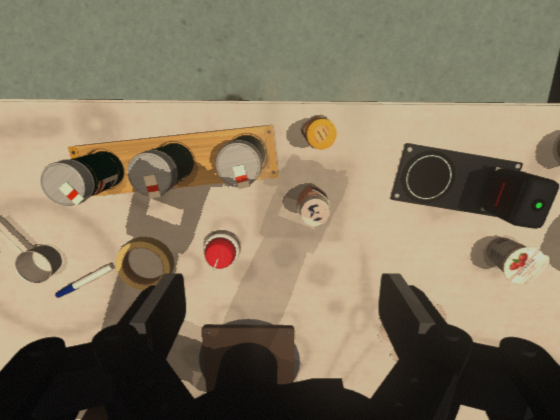

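The wrist view shows lids at about (68,184), (152,173), (240,161), red-marked seals just below each one, and the pad ring at (429,177). I'll refine those with masks.

```bash
cat > m.py <<'E'
from h import *
c=np.load('w1.npy',allow_pickle=True).item(); im=c['img']; hsv=cv2.cvtColor(im,cv2.COLOR_RGB2HSV)
def big(m):
    return max(cv2.findContours(m,0,1)[0],key=cv2.contourArea)
out={}
for n,u,v in [("L",68,184),("M",152,173),("R",240,161)]:
    roi=np.zeros(im.shape[:2],np.uint8); cv2.circle(roi,(u,v),33,255,-1)
    red=(((hsv[...,0]<8)|(hsv[...,0]>170))&(hsv[...,1]>120)&(hsv[...,2]>90)).astype(np.uint8)*255&roi
    k=big(red); mo=cv2.moments(k); rc=(mo['m10']/mo['m00'],mo['m01']/mo['m00'])
    lid=((hsv[...,1]<45)&(hsv[...,2]>85)).astype(np.uint8)*255&roi|red
    lid=cv2.morphologyEx(lid,cv2.MORPH_OPEN,np.ones((5,5))); 
    h=cv2.convexHull(big(lid)); P=np.array([ray(c,*q[0],.137)[:2] for q in h])
    e=cv2.fitEllipse(h); a=ray(c,*e[0],.137); b=ray(c,*rc,.137)
    (mx,my),mr=cv2.minEnclosingCircle(P.astype(np.float32))
    print(n,"ell",np.round(e[0],1),np.round(e[1],1),a.round(4),"enc",mx,my,mr,"red",np.round(rc,1),b.round(4),"dir",np.degrees(np.arctan2(b[1]-a[1],b[0]-a[0])).round(1),np.hypot(*(b-a)[:2]).round(4))
    cv2.drawContours(im,[h],-1,(255,0,255),1)
roi=np.zeros(im.shape[:2],np.uint8); cv2.circle(roi,(429,177),30,255,-1)
ring=((hsv[...,2]>95)).astype(np.uint8)*255&roi
h=cv2.convexHull(big(ring)); e=cv2.fitEllipse(h); a=ray(c,*e[0],.009); print("pad",e,a); cv2.drawContours(im,[h],-1,(255,0,255),1)
# scanner foot plate corners (dark), rack outline
dark=((hsv[...,2]<75)).astype(np.uint8)*255; dark[:130]=0; dark[235:]=0; dark[:,:380]=0
k=big(dark); cv2.drawContours(im,[k],-1,(0,255,0),1)
cr=cv2.resize(im[120:260],(560,140))
k=np.zeros((560,800,3),np.uint8)
k[:280]=cv2.resize(im[125:230,0:300],(800,280),interpolation=2); k[280:]=cv2.resize(im[125:230,260:560],(800,280),interpolation=2)
cv2.imwrite("pics/m1.png",k[:,:,::-1])
E
python3 m.py
```

```text
Traceback (most recent call last):
  File "m.py", line 13, in <module>
    e=cv2.fitEllipse(h); a=ray(c,*e[0],.137); b=ray(c,*rc,.137)
cv2.error: OpenCV(4.12.0) /io/opencv/modules/imgproc/src/shapedescr.cpp:361: error: (-201:Incorrect size of input array) There should be at least 5 points to fit the ellipse in function 'fitEllipseNoDirect'
```

```bash
python3 -c "
from h import *
c=np.load('w1.npy',allow_pickle=True).item(); im=c['img']; hsv=cv2.cvtColor(im,cv2.COLOR_RGB2HSV)
for v in range(136,192,4): print(v,hsv[v,240].tolist(),hsv[v,152+0].tolist())
print([hsv[158,u].tolist() for u in range(208,276,4)])
print([hsv[180,u].tolist() for u in range(34,100,4)])
"
```

```text
136 [17, 142, 88] [19, 70, 198]
140 [20, 66, 97] [16, 163, 193]
144 [17, 57, 171] [17, 161, 190]
148 [18, 56, 177] [16, 161, 133]
152 [19, 56, 181] [19, 63, 77]
156 [17, 56, 183] [18, 58, 172]
160 [19, 58, 179] [19, 56, 174]
164 [19, 53, 179] [19, 57, 170]
168 [33, 36, 206] [18, 59, 104]
172 [33, 36, 205] [17, 61, 104]
176 [6, 169, 204] [16, 87, 155]
180 [5, 204, 145] [17, 88, 156]
184 [17, 88, 159] [17, 94, 154]
188 [18, 82, 168] [4, 225, 121]
[[17, 162, 194], [15, 159, 122], [17, 82, 131], [19, 56, 178], [18, 56, 177], [18, 59, 178], [18, 59, 181], [17, 54, 180], [17, 56, 181], [18, 58, 181], [17, 56, 182], [18, 58, 179], [19, 61, 167], [16, 77, 106], [18, 104, 113], [16, 141, 161], [17, 159, 192]]
[[19, 65, 205], [19, 65, 207], [18, 56, 154], [17, 55, 171], [18, 56, 172], [17, 55, 175], [19, 52, 172], [20, 56, 172], [19, 54, 170], [18, 57, 169], [18, 55, 173], [19, 56, 170], [19, 54, 165], [21, 57, 72], [19, 57, 71], [21, 64, 40], [53, 102, 20]]
```

```bash
sed -i "s/lid=((hsv\[...,1\]<45)&(hsv\[...,2\]>85)).astype/lid=(((hsv[...,1]<64)\&(hsv[...,2]>90)\&(hsv[...,2]<190))|((hsv[...,0]>24)\&(hsv[...,0]<45)\&(hsv[...,1]<55)\&(hsv[...,2]>100))).astype/; s/np.ones((5,5)))/np.ones((3,3)))/" m.py; python3 m.py
```

```text
L ell [ 62.7 183.9] [39.6 49.1] [0.4249 0.2383 0.137 ] enc 0.42377322912216187 0.23830145597457886 0.03192591667175293 red [ 72.3 194.3] [0.4101 0.2276 0.137 ] dir -144.2 0.0183
M ell [149.8 170.4] [34.6 43.7] [0.4449 0.1144 0.137 ] enc 0.44211071729660034 0.11484986543655396 0.02939419075846672 red [152.1 188. ] [0.42   0.1138 0.137 ] dir -178.7 0.0249
R ell [237.9 162.7] [39.7 43.9] [ 0.4566 -0.0075  0.137 ] enc 0.45440733432769775 -0.00752804521471262 0.029907315969467163 red [241.3 178.3] [ 0.4349 -0.0117  0.137 ] dir -169.2 0.0221
pad ((429.067626953125, 174.60646057128906), (39.165321350097656, 44.544403076171875), 70.58499145507812) [ 0.4174606  -0.32844669  0.009     ]
```

View pics/m1.png

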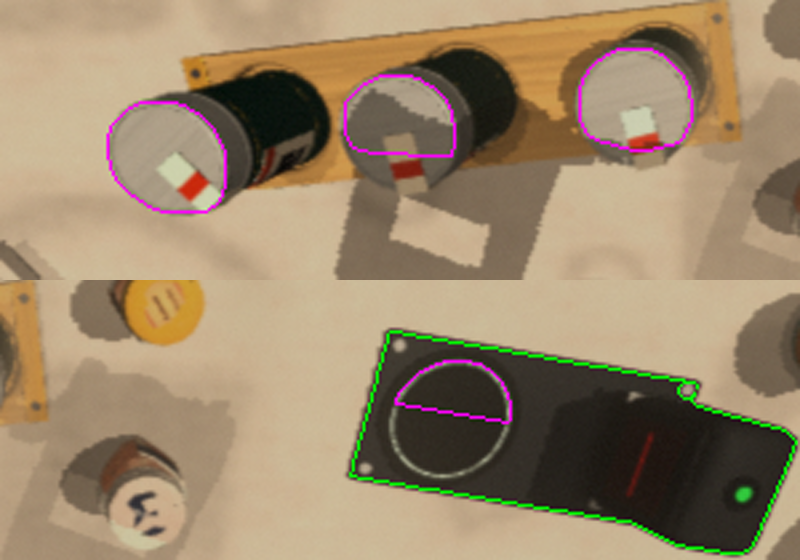

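The mask overlay, magnified 2.67x, shows the left lid outlined well and the middle and right lids partly cut off by shadow and seal. The pad ring is only half outlined. I'll take the circle centres from extents and cast those rays.

```bash
python3 -c "
from h import *
c=np.load('w1.npy',allow_pickle=True).item(); k=8/3
A=lambda x,y,z:ray(c,x/k,y/k+125,z)
B=lambda x,y,z:ray(c,260+x/k,(y-280)/k+125,z)
for n,p,q in [('L',(167,156),(211,208)),('M',(400,131),(409,188)),('R',(636,103),(649,163))]:
    a,b=A(*p,.137),A(*q,.137); print(n,a.round(4),np.degrees(np.arctan2(*(b-a)[1::-1])).round(1))
dg=lambda a,b:np.degrees(np.arctan2(*(b-a)[1::-1])).round(1)
print('pad',B(450,418,.009).round(4))
print('scan',dg(B(388,330,.006),B(697,380,.006)),dg(B(350,476,.006),B(632,522,.006)),dg(B(350,476,.006),B(388,330,.006)))
print('rack',dg(A(724,0,.024),A(180,58,.024)),dg(A(729,126,.024),A(717,18,.024)),A(724,0,.024),A(180,58,.024))
"
```

```text
L [0.4255 0.2383 0.137 ] -147.3
M [0.4397 0.1146 0.137 ] -177.5
R [ 0.4553 -0.0083  0.137 ] -169.5
pad [ 0.4136 -0.3284  0.009 ]
scan -98.4 -99.0 -8.2
rack 96.3 6.3 [ 0.50109698 -0.0501154   0.024     ] [0.46287889 0.29367976 0.024     ]
```

```bash
python3 -c "
from h import *
plan([.4255,.2383,.20],.111,8)"
```

```text
[-0.3, -3.83, 3.15, 0, 0, -0.013]
[-0.26, -3.83, 3.15, 0, 0, -0.013]
[-0.21, -3.83, 3.15, 0, 0, -0.013]
[-0.16, -3.84, 3.15, 0, 0, -0.013]
[-0.11, -3.84, 3.15, 0, 0, -0.013]
[-0.06, -3.84, 3.15, 0, 0, -0.013]
[-0.01, -3.84, 3.15, 0, 0, -0.013]
[0.04, -3.84, 3.15, 0, 0, -0.013]
```

send_rows(
  series=[
    [[-0.3,-3.8,3.1,0,0,-0.013,1],[-0.3,-3.8,3.1,0,0,-0.013,1],[-0.2,-3.8,3.1,0,0,-0.013,1],[-0.2,-3.8,3.1,0,0,-0.013,1],[-0.1,-3.8,3.1,0,0,-0.013,1],[-0.1,-3.8,3.1,0,0,-0.013,1],[0,-3.8,3.1,0,0,-0.013,1],[0,-3.8,3.1,0,0,-0.013,1],[0,0,0,0,0,0,1]],
  ],
  force=50,
)

```text
time: 3.75
eef_pos: [0.4214, 0.2366, 0.201]
tcp_rot: [0.998, 0.059, -0.003, 0.001]
contact_force: [-0.7, -0.4, -0.9]
opening: 1.001
finger_force: 0.0
```

```bash
cat > t.py <<'E'
from h import *
import sys
def tin(c,name=None):
    "lid centre (xy) and label yaw of the tin under the gripper, from the strip and lid rim at z=.137"
    im=c['img']; hsv=cv2.cvtColor(im,cv2.COLOR_RGB2HSV)
    if name: save(c,name)
if __name__=="__main__":
    s=ctrl.get_state(); print(s['time'],s['eef_pos'].round(4),round(yaw(s),4),s['contact_force'].round(2),s['opening'])
    c=cam('wrist'); save(c,sys.argv[1]); np.save(sys.argv[1]+'.npy',{k:np.array(v) for k,v in c.items()},allow_pickle=True)
E
python3 t.py wL
```

```text
3.75 [0.4214 0.2366 0.201 ] 0.1172 [-0.68 -0.41 -0.88] 1.0012777213036894
```

View pics/wL.png

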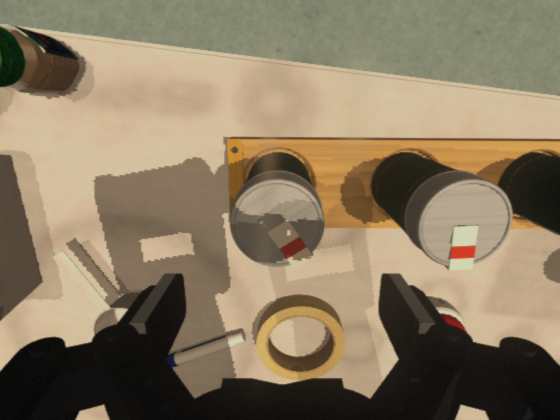

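The hover view shows the left lid at about (277,219) with its red mark at (292,247). The middle lid is at about (458,221) with a strip from (465,227) to (461,270).

```bash
python3 -c "
from h import *
c=np.load('wL.npy',allow_pickle=True).item()
hsv=cv2.cvtColor(c['img'],cv2.COLOR_RGB2HSV)
dg=lambda a,b:np.degrees(np.arctan2(*(b-a)[1::-1])).round(1)
for n,u,v in [('L',277.5,219),('M',460,221)]:
    red=(((hsv[...,0]<8)|(hsv[...,0]>170))&(hsv[...,1]>150)&(hsv[...,2]>60)).astype(np.uint8); m=np.zeros_like(red); cv2.circle(m,(int(u),v),45,1,-1); ys,xs=np.nonzero(red&m)
    a=ray(c,u,v,.137); b=ray(c,xs.mean(),ys.mean(),.137); print(n,a.round(4),xs.mean(),ys.mean(),len(xs),dg(a,b),np.hypot(*(b-a)[:2]))
print('Mstrip',dg(ray(c,465,227,.137),ray(c,461,270,.137)))
print('Lstrip',dg(ray(c,278,219,.137),ray(c,302,253,.137)))
plan([.424,.2385,.078],.111,6)
"
```

```text
L [0.4288 0.2401 0.137 ] 292.6022304832714 247.3457249070632 269 -146.7 0.022420510386530947
M [0.4414 0.1219 0.137 ] 462.3093525179856 251.88129496402877 278 -160.1 0.022591220432566565
Mstrip -168.6
Lstrip -139.7
[0.02, -0.04, 2.08, 0, 0, 0.001]
[0.02, -0.04, 2.08, 0, 0, 0.001]
[0.02, -0.04, 2.08, 0, 0, 0.001]
[0.02, -0.04, 2.08, 0, 0, 0.001]
[0.02, -0.04, 2.08, 0, 0, 0.001]
[0.02, -0.04, 2.08, 0, 0, 0.001]
```

send_rows(
  series=[
    [[0.2,-0.1,2.0,0,0,0,1],[0.2,-0.1,2.5,0,0,0,1],[0.1,0,2.5,0,0,0,1],[0,0,2.5,0,0,0,1],[0,0,1.8,0,0,0,1],[0,0,1.0,0,0,0,1],[0,0,0,0,0,0,1]],
  ],
)

```text
time: 4.68
eef_pos: [0.4299, 0.2369, 0.0817]
tcp_rot: [0.998, 0.055, 0.0, 0.0]
contact_force: [-0.7, -0.1, 0.2]
opening: 1.001
finger_force: 0.0
```

send_rows(
  series=[
    [[0,0,0,0,0,0,-0.2],[0,0,0,0,0,0,-1],[0,0,0,0,0,0,-1],[0,0,0,0,0,0,-1],[0,0,0,0,0,0,-1],[0,0,0,0,0,0,-1]],
  ],
  force=50,
)

```text
time: 5.42
eef_pos: [0.431, 0.2384, 0.0833]
tcp_rot: [0.998, 0.055, 0.002, -0.001]
contact_force: [-0.3, 3.9, 5.4]
opening: 0.739
finger_force: 45.3
```

send_rows(
  series=[
    [[0,0,-0.5,0,0,0,-1],[0,0,-1.0,0,0,0,-1],[0,0,-1.5,0,0,0,-1],[0,0,-1.5,0,0,0,-1],[0,0,-1.0,0,0,0,-1],[0,0,0,0,0,0,-1],[0,0,0,0,0,0,-1],[0,0,0,0,0,0,-1],[0,0,0,0,0,0,-1]],
  ],
)

```text
time: 6.55
eef_pos: [0.4293, 0.237, 0.1358]
tcp_rot: [0.998, 0.055, -0.001, 0.0]
contact_force: [-0.1, -0.2, -6.0]
opening: 0.74
finger_force: 49.9
```

```bash
cat > f.py <<'E'
from h import *
F=[]
for i in range(6): s=ctrl.get_state(); F.append(s['contact_force']); ctrl.read_camera('wrist')
print(s['time'],np.mean(F,0).round(2),np.std(F,0).round(2),s['eef_pos'].round(4),round(yaw(s),4),s['opening'],s['finger_force'])
E
python3 f.py; python3 t.py hL
```

```text
6.8 [ 0.16 -0.24 -5.95] [0.26 0.38 0.34] [0.4296 0.2371 0.1362] 0.1108 0.733231948666164 49.86781418323517
6.85 [0.4297 0.2371 0.1363] 0.1108 [-0.43  0.01 -6.5 ] 0.7384119027305783
```

View pics/hL.png

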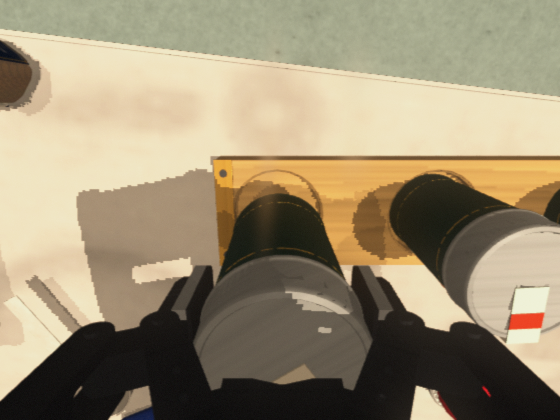

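The left tin pulls about 6.0 N, or 0.61 kg, so it is the full one and goes to the scanner now. I'll lift it clear of the other lids and bow the path outwards.

```bash
python3 -c "
from h import *
plan([.475,-.045,.26],.526,7,(np.array([.4297,.2371,.26]),.1108)); print()
plan([.4151,-.3264,.26],.942,7,(np.array([.475,-.045,.26]),.526))"
```

```text
[0.2, 4.08, -0.0, 0, 0, -0.059]
[-0.04, 4.08, -0.0, 0, 0, -0.059]
[-0.29, 4.07, -0.0, 0, 0, -0.059]
[-0.53, 4.05, -0.0, 0, 0, -0.059]
[-0.77, 4.01, -0.0, 0, 0, -0.059]
[-1.0, 3.96, -0.0, 0, 0, -0.059]
[-1.24, 3.89, -0.0, 0, 0, -0.059]

[-2.76, 3.05, -0.0, 0, 0, -0.059]
[-2.93, 2.88, -0.0, 0, 0, -0.059]
[-3.1, 2.7, -0.0, 0, 0, -0.059]
[-3.26, 2.51, -0.0, 0, 0, -0.059]
[-3.4, 2.31, -0.0, 0, 0, -0.059]
[-3.53, 2.11, -0.0, 0, 0, -0.059]
[-3.65, 1.89, -0.0, 0, 0, -0.059]
```

send_rows(
  series=[
    [[0,0,-2,0,0,0,-1],[0,0,-3.5,0,0,0,-1],[0,0,-4,0,0,0,-1],[0,0,-3,0,0,0,-1]],
  ],
)

```text
time: 7.4
eef_pos: [0.43, 0.2372, 0.2633]
tcp_rot: [0.998, 0.055, 0.001, -0.0]
contact_force: [0.1, 0.0, -5.3]
opening: 0.739
finger_force: 50.3
```

send_rows(
  series=[
    [[0.2,4.1,0,0,0,-0.059,-1],[0,4.1,0,0,0,-0.059,-1],[-0.3,4.1,0,0,0,-0.059,-1],[-0.5,4.0,0,0,0,-0.059,-1],[-0.8,4.0,0,0,0,-0.059,-1],[-1.0,4.0,0,0,0,-0.059,-1],[-1.2,3.9,0,0,0,-0.059,-1]],
  ],
)

```text
time: 8.28
eef_pos: [0.4754, -0.0467, 0.2613]
tcp_rot: [0.966, 0.26, 0.0, -0.0]
contact_force: [0.4, -0.2, -4.8]
opening: 0.741
finger_force: 49.6
```

send_rows(
  series=[
    [[-2.8,3.0,0,0,0,-0.059,-1],[-2.9,2.9,0,0,0,-0.059,-1],[-3.1,2.7,0,0,0,-0.059,-1],[-3.3,2.5,0,0,0,-0.059,-1],[-3.4,2.3,0,0,0,-0.059,-1],[-3.5,2.1,0,0,0,-0.059,-1],[-3.6,1.9,0,0,0,-0.059,-1],[0,0,0,0,0,0,-1],[0,0,0,0,0,0,-1],[0,0,0,0,0,0,-1]],
  ],
)

```text
time: 9.52
eef_pos: [0.4147, -0.325, 0.2611]
tcp_rot: [0.892, 0.452, 0.0, -0.0]
contact_force: [-0.7, -0.3, -6.0]
opening: 0.741
finger_force: 49.7
```

```bash
python3 f.py; python3 -c "
from h import *
plan([.4151,-.3264,.095],.942,1)"
```

```text
9.775 [-0.32 -0.01 -5.64] [0.39 0.2  0.28] [ 0.4147 -0.3255  0.2614] 0.9377 0.7398251384391508 50.07440686225891
[-0.03, 0.08, 16.64, 0, 0, -0.004]
```

send_rows(
  series=[
    [[0,0.1,2.0,0,0,0,-1],[0,0,3.5,0,0,0,-1],[0,0,4.0,0,0,0,-1],[0,0,3.5,0,0,0,-1],[0,0,2.0,0,0,0,-1],[0,0,1.6,0,0,0,-1],[0,0,0.6,0,0,0,-1],[0,0,0,0,0,0,-1],[0,0,0,0,0,0,-1]],
  ],
)

```text
time: 10.95
eef_pos: [0.4159, -0.3274, 0.0905]
tcp_rot: [0.892, 0.451, 0.0, 0.001]
contact_force: [-0.6, -0.6, -5.7]
opening: 0.742
finger_force: 50.0
```

```bash
python3 f.py
```

```text
11.2 [-0.06 -0.12 -5.73] [0.73 0.45 0.25] [ 0.4155 -0.3269  0.0899] 0.9368 0.7364278353379039 50.03518581390381
```

send_rows(
  series=[
    [[0,0,0.3,0,0,0,-1],[0,0,0.2,0,0,0,-1],[0,0,0.1,0,0,0,-1],[0,0,0.1,0,0,0,-1],[0,0,0,0,0,0,-1]],
  ],
)

```text
time: 11.88
eef_pos: [0.4153, -0.3266, 0.0822]
tcp_rot: [0.892, 0.451, -0.0, -0.0]
contact_force: [0.3, 0.0, -4.4]
opening: 0.74
finger_force: 50.0
```

send_rows(
  series=[
    [[0,0,0.1,0,0,0,-1],[0,0,0.1,0,0,0,-1],[0,0,0,0,0,0,-1]],
  ],
)

```text
time: 12.25
eef_pos: [0.4153, -0.3267, 0.0805]
tcp_rot: [0.892, 0.451, -0.0, 0.0]
contact_force: [-0.7, -0.1, -5.3]
opening: 0.742
finger_force: 50.3
```

send_rows(
  series=[
    [[0,0,0.1,0,0,0,-1],[0,0,0.1,0,0,0,-1],[0,0,0,0,0,0,-1]],
  ],
)

```text
time: 12.62
eef_pos: [0.4153, -0.3269, 0.0803]
tcp_rot: [0.892, 0.452, -0.0, -0.0]
contact_force: [-4.4, 4.4, 6.9]
opening: 0.74
finger_force: 51.0
```

It has touched down, so I'll release and rise to look.

send_rows(
  series=[
    [[0,0,-0.1,0,0,0,0.5],[0,0,0,0,0,0,0.7],[0,0,0,0,0,0,1],[0,0,0,0,0,0,1],[0,0,-2,0,0,0,1],[0,0,-4,0,0,0,1],[0,0,-4,0,0,0,1],[0,0,-4,0,0,0,1],[0,0,0,0,0,0,1],[0,0,0,0,0,0,1]],
  ],
)

```text
time: 13.88
eef_pos: [0.4151, -0.3264, 0.2186]
tcp_rot: [0.892, 0.451, -0.0, -0.0]
contact_force: [-0.4, -0.2, -0.9]
opening: 0.998
finger_force: 0.0
```

```bash
python3 t.py wP
```

```text
13.875 [ 0.4151 -0.3264  0.2186] 0.9368 [-0.38 -0.21 -0.89] 0.9977072401196213
```

View pics/wP.png

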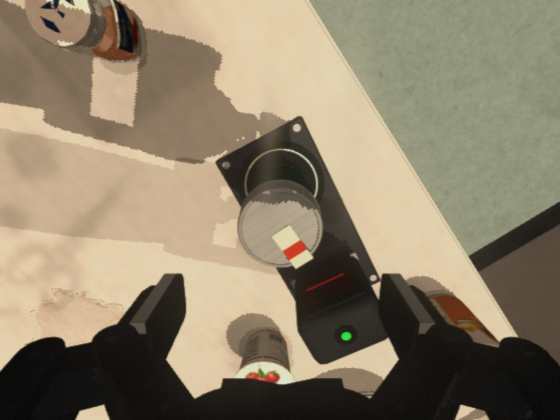

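The tin stands on the pad, with its lid at about (280,223), its strip running to (302,265), and the ring's far arc at x 246–319 with its top at row 150. The strip points towards the window at (325,282). Now to measure how far off it is.

```bash
python3 -c "
from h import *
c=np.load('wP.npy',allow_pickle=True).item(); im=c['img']; hsv=cv2.cvtColor(im,cv2.COLOR_RGB2HSV)
dg=lambda a,b:np.degrees(np.arctan2(*(b-a)[1::-1])).round(1)
# ring: bright thin pixels around far arc on black pad -> world circle fit
from scipy.optimize import least_squares
m=(hsv[...,2]>110); P=[]
for v in range(146,186):
    for u in range(240,326):
        if m[v,u]:
            p=ray(c,u,v,.009)[:2]; r=np.hypot(*(p-[.4136,-.3284]))
            if .028<r<.042: P.append(p)
P=np.array(P); f=least_squares(lambda q:np.hypot(*(P-q[:2]).T)-q[2],[.4136,-.3284,.035],loss='soft_l1',f_scale=.001).x; print('ring',f.round(4),len(P))
# lid rim via edge: outer dark->grey along rays from centre is noisy; use grey mask
g=((hsv[...,1]<62)&(hsv[...,2]>85)).astype(np.uint8); roi=np.zeros_like(g); cv2.circle(roi,(280,223),50,1,-1); g&=roi
g=cv2.morphologyEx(g,cv2.MORPH_OPEN,np.ones((5,5)))
k=max(cv2.findContours(g,0,1)[0],key=cv2.contourArea); h=cv2.convexHull(k); print(cv2.boundingRect(k))
Q=np.array([ray(c,*q[0],.134)[:2] for q in h]); print('lid enc',cv2.minEnclosingCircle(Q.astype(np.float32)))
red=(((hsv[...,0]<8)|(hsv[...,0]>170))&(hsv[...,1]>150)&(hsv[...,2]>100)).astype(np.uint8)&roi; ys,xs=np.nonzero(red)
b=ray(c,xs.mean(),ys.mean(),.134); a=ray(c,280,223,.134); print('lid',a,'red',xs.mean(),ys.mean(),b,dg(a,b))
R=np.array([ray(c,u,v,.134)[:2] for u,v in zip(xs,ys)],np.float32); print('redrect',cv2.minAreaRect(R*1000))
st=((hsv[...,1]<62)&(hsv[...,2]>195)).astype(np.uint8)&roi|red; st=cv2.morphologyEx(st,cv2.MORPH_OPEN,np.ones((3,3)));k=max(cv2.findContours(st,0,1)[0],key=cv2.contourArea)
S=np.array([ray(c,*q[0],.134)[:2] for q in k],np.float32); r=cv2.minAreaRect(S*1000); print('strip',r,cv2.boundingRect(k))
bp=cv2.boxPoints(r); print('edges',[dg(bp[i],bp[(i+1)%4]) for i in range(4)])
print('window',dg(ray(c,308,290,.068),ray(c,343,274,.068)),'foot',dg(ray(c,217,161,.006),ray(c,301,118,.006)),dg(ray(c,301,118,.006),ray(c,381,281,.006)))
"
```

```text
ring [ 0.4127 -0.3281  0.0385] 189
(239, 198, 84, 69)
lid enc ((0.410785973072052, -0.3310578763484955), 0.030669521540403366)
lid [ 0.41315955 -0.32752015  0.134     ] red 294.49321266968326 249.64253393665157 [ 0.40942339 -0.35057548  0.134     ] -99.2
redrect ((409.3802795410156, -350.58441162109375), (8.236496925354004, 15.702936172485352), 88.28712463378906)
strip ((409.73040771484375, -338.6507873535156), (12.830525398254395, 15.715632438659668), 87.876708984375) (273, 226, 25, 22)
edges [np.float32(-2.1), np.float32(87.9), np.float32(177.9), np.float32(-92.1)]
window -8.6 foot -9.9 -98.5
```

The tin is about 3 mm off centre and its label is within about 5° of the window, so I'm leaving it. The middle tin is next.

```bash
python3 -c "
from h import *
s=ctrl.get_state()
plan([.475,-.1,.24],.526,6); print()
plan([.4395,.115,.19],.111,6,(np.array([.475,-.1,.24]),.526))"
```

```text
[3.63, -1.42, -0.37, 0, 0, 0.068]
[3.52, -1.67, -0.37, 0, 0, 0.068]
[3.4, -1.91, -0.37, 0, 0, 0.068]
[3.26, -2.13, -0.37, 0, 0, 0.068]
[3.11, -2.35, -0.37, 0, 0, 0.068]
[2.94, -2.56, -0.37, 0, 0, 0.068]

[1.29, -3.4, 0.83, 0, 0, 0.069]
[1.05, -3.48, 0.83, 0, 0, 0.069]
[0.81, -3.54, 0.83, 0, 0, 0.069]
[0.56, -3.59, 0.83, 0, 0, 0.069]
[0.31, -3.62, 0.83, 0, 0, 0.069]
[0.06, -3.63, 0.83, 0, 0, 0.069]
```

send_rows(
  series=[
    [[3.6,-1.4,-0.4,0,0,0.068,1],[3.5,-1.7,-0.4,0,0,0.068,1],[3.4,-1.9,-0.4,0,0,0.068,1],[3.3,-2.1,-0.4,0,0,0.068,1],[3.1,-2.3,-0.4,0,0,0.068,1],[2.9,-2.6,-0.4,0,0,0.068,1]],
  ],
)

```text
time: 14.68
eef_pos: [0.4744, -0.0997, 0.2414]
tcp_rot: [0.966, 0.26, -0.001, -0.001]
contact_force: [0.4, -0.4, 0.2]
opening: 0.997
finger_force: 0.0
```

send_rows(
  series=[
    [[1.3,-3.4,0.8,0,0,0.069,1],[1.0,-3.5,0.8,0,0,0.069,1],[0.8,-3.5,0.8,0,0,0.069,1],[0.6,-3.6,0.8,0,0,0.069,1],[0.3,-3.6,0.8,0,0,0.069,1],[0.1,-3.6,0.8,0,0,0.069,1],[0,0,0,0,0,0,1],[0,0,0,0,0,0,1],[0,0,0,0,0,0,1]],
  ],
)

```text
time: 15.8
eef_pos: [0.4394, 0.1122, 0.1952]
tcp_rot: [0.998, 0.057, -0.0, 0.0]
contact_force: [-1.0, -0.0, 0.2]
opening: 0.998
finger_force: 0.0
```

```bash
python3 -c "
from h import *
s=ctrl.get_state(); print(s['time'],s['eef_pos'],s['qpos'].round(2))
plan([.4395,.115,.081],.111,1)"
```

```text
15.8 [0.43944804 0.11220382 0.19518714] [ 0.03 -0.19  2.14 -0.    1.19  1.48]
[0.04, -0.28, 11.42, 0, 0, 0.003]
```

send_rows(
  series=[
    [[0,-0.3,2.0,0,0,0,1],[0,0,2.5,0,0,0,1],[0,0,2.5,0,0,0,1],[0,0,2.5,0,0,0,1],[0,0,1.4,0,0,0,1],[0,0,0.5,0,0,0,1],[0,0,0,0,0,0,1]],
  ],
)

```text
time: 16.68
eef_pos: [0.4393, 0.1159, 0.0817]
tcp_rot: [0.998, 0.057, 0.0, 0.0]
contact_force: [0.3, -0.8, 0.0]
opening: 1.002
finger_force: 0.0
```

send_rows(
  series=[
    [[0,0,0,0,0,0,-0.2],[0,0,0,0,0,0,-1],[0,0,0,0,0,0,-1],[0,0,0,0,0,0,-1],[0,0,0,0,0,0,-1],[0,0,0,0,0,0,-1]],
  ],
  force=40,
)

```text
time: 17.42
eef_pos: [0.4399, 0.1163, 0.0826]
tcp_rot: [0.998, 0.057, 0.001, -0.0]
contact_force: [-0.3, 1.5, 5.7]
opening: 0.739
finger_force: 42.9
```

send_rows(
  series=[
    [[0,0,-0.5,0,0,0,-1],[0,0,-1.0,0,0,0,-1],[0,0,-1.5,0,0,0,-1],[0,0,-1.5,0,0,0,-1],[0,0,-1.0,0,0,0,-1],[0,0,0,0,0,0,-1],[0,0,0,0,0,0,-1],[0,0,0,0,0,0,-1]],
  ],
)

```text
time: 18.42
eef_pos: [0.4383, 0.116, 0.1356]
tcp_rot: [0.998, 0.057, -0.001, -0.0]
contact_force: [0.4, 0.8, -1.8]
opening: 0.739
finger_force: 42.8
```

```bash
python3 f.py
```

```text
18.675 [ 0.08  0.21 -1.81] [0.34 0.31 0.51] [0.4387 0.116  0.136 ] 0.1148 0.7437988090141588 42.806519865989685
```

The middle tin is about 0.18 kg, so it's light and goes back.

send_rows(
  series=[
    [[0,0,1.0,0,0,0,-1],[0,0,1.5,0,0,0,-1],[0,0,1.0,0,0,0,-1],[0,0,0.7,0,0,0,-1],[0,0,0.5,0,0,0,-1],[0,0,0.3,0,0,0,-1],[0,0,0.2,0,0,0,-1],[0,0,0.1,0,0,0,-1],[0,0,0,0,0,0,-1]],
  ],
)

```text
time: 19.85
eef_pos: [0.439, 0.116, 0.0835]
tcp_rot: [0.998, 0.057, 0.0, 0.0]
contact_force: [-0.5, 0.3, -2.1]
opening: 0.746
finger_force: 42.8
```

send_rows(
  series=[
    [[0,0,0.1,0,0,0,-1],[0,0,0.1,0,0,0,-1],[0,0,0,0,0,0,-1]],
  ],
)

```text
time: 20.23
eef_pos: [0.4394, 0.1161, 0.0826]
tcp_rot: [0.998, 0.057, 0.0, 0.0]
contact_force: [-2.6, 0.8, 6.2]
opening: 0.743
finger_force: 43.5
```

send_rows(
  series=[
    [[0,0,-0.1,0,0,0,0.5],[0,0,0,0,0,0,0.7],[0,0,0,0,0,0,1],[0,0,0,0,0,0,1],[0,0,-2,0,0,0,1],[0,0,-4,0,0,0,1],[0,0,-4,0,0,0,1],[0,0,-1.5,0,0,0,1],[0,0,0,0,0,0,1]],
  ],
)

```text
time: 21.35
eef_pos: [0.4393, 0.116, 0.1978]
tcp_rot: [0.998, 0.057, 0.001, 0.0]
contact_force: [0.6, -0.6, -0.0]
opening: 1.001
finger_force: 0.0
```

send_rows(
  series=[
    [[0.1,3.5,0,0,0,0,1],[0.1,5.0,0,0,0,0,1],[0,4.0,0,0,0,0,1],[0,0,0,0,0,0,1],[0,0,0,0,0,0,1],[0,0,0,0,0,0,1]],
  ],
)

```text
time: 22.1
eef_pos: [0.4546, -0.0069, 0.1964]
tcp_rot: [0.998, 0.058, -0.001, -0.0]
contact_force: [-0.3, 0.6, 0.2]
opening: 0.998
finger_force: 0.0
```

```bash
python3 -c "
from h import *
s=ctrl.get_state(); print(s['time'],s['eef_pos'])
plan([.4545,-.0085,.0815],.111,1)"
```

```text
22.1 [ 0.45464662 -0.00689457  0.19644211]
[-0.03, 0.16, 11.49, 0, 0, 0.005]
```

send_rows(
  series=[
    [[0,0.1,2.0,0,0,0,1],[0,0,2.5,0,0,0,1],[0,0,2.5,0,0,0,1],[0,0,2.5,0,0,0,1],[0,0,1.4,0,0,0,1],[0,0,0.6,0,0,0,1],[0,0,0,0,0,0,1]],
  ],
)

```text
time: 22.98
eef_pos: [0.4555, -0.0087, 0.0825]
tcp_rot: [0.998, 0.058, 0.0, 0.0]
contact_force: [0.3, -0.2, -0.1]
opening: 0.998
finger_force: 0.0
```

send_rows(
  series=[
    [[0,0,0,0,0,0,-0.2],[0,0,0,0,0,0,-1],[0,0,0,0,0,0,-1],[0,0,0,0,0,0,-1],[0,0,0,0,0,0,-1],[0,0,0,0,0,0,-1]],
  ],
)

```text
time: 23.72
eef_pos: [0.4562, -0.0087, 0.0836]
tcp_rot: [0.998, 0.057, 0.001, -0.0]
contact_force: [-1.1, 4.2, 5.2]
opening: 0.743
finger_force: 42.5
```

send_rows(
  series=[
    [[0,0,-0.5,0,0,0,-1],[0,0,-1.0,0,0,0,-1],[0,0,-1.5,0,0,0,-1],[0,0,-1.5,0,0,0,-1],[0,0,-1.0,0,0,0,-1],[0,0,0,0,0,0,-1],[0,0,0,0,0,0,-1],[0,0,0,0,0,0,-1]],
  ],
)

```text
time: 24.72
eef_pos: [0.4548, -0.0088, 0.1366]
tcp_rot: [0.998, 0.057, -0.001, -0.0]
contact_force: [0.7, -0.3, -3.8]
opening: 0.738
finger_force: 43.3
```

```bash
python3 f.py
```

```text
24.975 [ 0.22  0.11 -3.77] [0.36 0.48 0.49] [ 0.4552 -0.0089  0.137 ] 0.1148 0.7404154719898499 43.25335443019867
```

The right tin is about 0.38 kg, so it's light too and goes back.

send_rows(
  series=[
    [[0,0,1.0,0,0,0,-1],[0,0,1.5,0,0,0,-1],[0,0,1.0,0,0,0,-1],[0,0,0.7,0,0,0,-1],[0,0,0.5,0,0,0,-1],[0,0,0.3,0,0,0,-1],[0,0,0.2,0,0,0,-1],[0,0,0.1,0,0,0,-1],[0,0,0.1,0,0,0,-1],[0,0,0,0,0,0,-1]],
  ],
)

```text
time: 26.28
eef_pos: [0.4555, -0.009, 0.0837]
tcp_rot: [0.998, 0.057, 0.0, 0.0]
contact_force: [0.1, 0.6, -2.1]
opening: 0.739
finger_force: 43.3
```

send_rows(
  series=[
    [[0,0,0.1,0,0,0,-1],[0,0,0.05,0,0,0,-1],[0,0,0,0,0,0,-1]],
  ],
)

```text
time: 26.65
eef_pos: [0.4561, -0.0089, 0.0836]
tcp_rot: [0.998, 0.057, 0.0, -0.0]
contact_force: [-2.8, 1.8, 7.7]
opening: 0.746
finger_force: 43.8
```

send_rows(
  series=[
    [[0,0,-0.1,0,0,0,0.5],[0,0,0,0,0,0,0.7],[0,0,0,0,0,0,1],[0,0,0,0,0,0,1],[0,0,-2,0,0,0,1],[0,0,-4,0,0,0,1],[0,0,-4,0,0,0,1],[0,0,-4,0,0,0,1]],
  ],
)

```text
time: 27.65
eef_pos: [0.4551, -0.0089, 0.224]
tcp_rot: [0.998, 0.057, 0.0, 0.0]
contact_force: [0.8, -0.3, 0.7]
opening: 0.999
finger_force: 0.0
```

send_rows(
  series=[
    [[0,4,-3,0,0,0,1],[0,5,-3,0,0,0,1],[0,5,-3,0,0,0,1],[0,5,-3,0,0,0,1],[0,4,-3,0,0,0,1],[0,0,0,0,0,0,1],[0,0,0,0,0,0,1],[0,0,0,0,0,0,1]],
  ],
)

```text
time: 28.65
eef_pos: [0.4813, -0.236, 0.3713]
tcp_rot: [0.998, 0.058, -0.001, -0.001]
contact_force: [1.6, 0.3, 0.7]
opening: 0.997
finger_force: 0.0
```

```bash
python3 t.py wF; python3 -c "
from h import *
c=np.load('wF.npy',allow_pickle=True).item(); im=c['img']
u,v=map(int,proj(c,[.412,-.33,.134])); print(u,v)
x0,y0=max(u-50,0),max(v-50,0); k=np.zeros((600,800,3),np.uint8); k[:300,:400]=cv2.resize(im,(400,300)); k[:400,400:]=cv2.resize(im[y0:y0+100,x0:x0+100],(400,400),interpolation=2); print(x0,y0)
cv2.imwrite('pics/f.png',k[:,:,::-1])"
```

```text
28.65 [ 0.4813 -0.236   0.3713] 0.1161 [1.65 0.26 0.66] 0.9973931551749436
351 241
301 191
```

View pics/f.png

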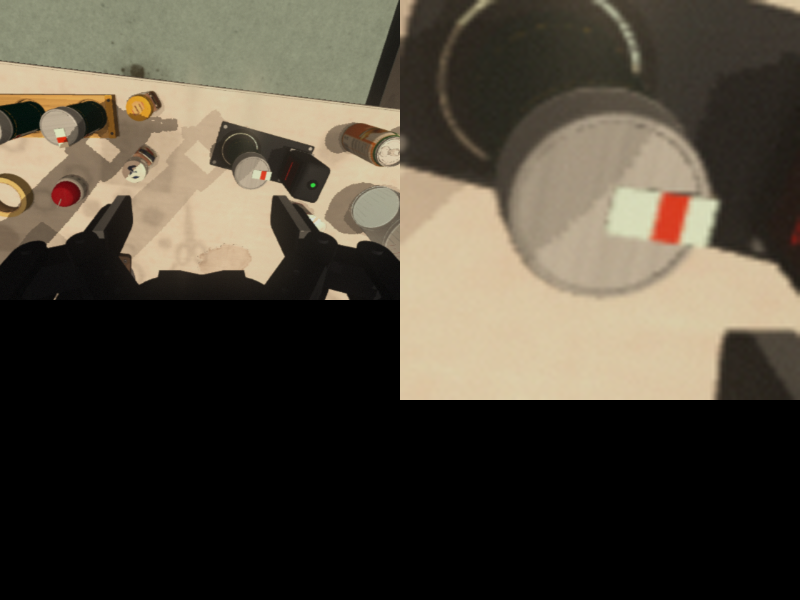

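The close-up shows the lid disc centred at crop (608,204), with a strip centreline from (610,210) to (714,224), pointing at the window. All jars are in place. One last angle check.

```bash
python3 -c "
from h import *
c=np.load('wF.npy',allow_pickle=True).item(); A=lambda x,y,z:ray(c,301+(x-400)/4,191+y/4,z)
dg=lambda a,b:np.degrees(np.arctan2(*(b-a)[1::-1])).round(1)
print(dg(A(610,210,.134),A(714,224,.134)),dg(A(608,204,.134),A(671,219,.134)),A(608,204,.134))
B=lambda u,v:ray(c,u*1.4,v*1.4,.006); print(dg(B(226,122),B(314,146)))
c=cam('top')
for z,p in ((.137,(.439,.115)),(.137,(.4545,-.0085)),(.134,(.412,-.329))): print(np.round(proj(c,[*p,z]),1))
"
```

```text
-91.5 -97.5 [ 0.41141843 -0.3314219   0.134     ]
-98.6
[256.4 200.4]
[296.9 195.8]
[401.2 211.1]
```

The label is about 6° off and the tin about 3 mm off, with plenty of time left. I'll regrasp, lift a few millimetres, and correct both.

```bash
python3 -c "
from h import *
plan([.4115,-.331,.19],.116,5)"
```

```text
[-1.61, 1.72, 3.64, 0, 0, 0.0]
[-1.61, 1.72, 3.64, 0, 0, 0.0]
[-1.61, 1.72, 3.64, 0, 0, 0.0]
[-1.61, 1.72, 3.64, 0, 0, 0.0]
[-1.61, 1.72, 3.64, 0, 0, 0.0]
```

send_rows(
  series=[
    [[-1.6,1.7,3.6,0,0,0,1],[-1.6,1.7,3.6,0,0,0,1],[-1.6,1.7,3.6,0,0,0,1],[-1.6,1.7,3.6,0,0,0,1],[-1.6,1.8,3.7,0,0,0,1],[0,0,0,0,0,0,1],[0,0,0,0,0,0,1],[0,0,0,0,0,0,1]],
  ],
)

```text
time: 29.75
eef_pos: [0.4133, -0.3321, 0.194]
tcp_rot: [0.998, 0.058, 0.001, 0.001]
contact_force: [-0.4, -0.3, 0.1]
opening: 0.998
finger_force: 0.0
```

```bash
python3 -c "
from h import *
plan([.4115,-.331,.081],.116,1)"
```

```text
[-0.17, -0.13, 11.3, 0, 0, 0.0]
```

send_rows(
  series=[
    [[-0.2,-0.1,2.0,0,0,0,1],[0,0,2.5,0,0,0,1],[0,0,2.5,0,0,0,1],[0,0,2.4,0,0,0,1],[0,0,1.3,0,0,0,1],[0,0,0.5,0,0,0,1],[0,0,0,0,0,0,1]],
  ],
)

```text
time: 30.62
eef_pos: [0.4104, -0.3315, 0.0805]
tcp_rot: [0.998, 0.058, 0.0, 0.0]
contact_force: [0.7, 0.2, 0.7]
opening: 1.001
finger_force: 0.0
```

send_rows(
  series=[
    [[0,0,0,0,0,0,0.6],[0,0,0,0,0,0,0.5],[0,0,0,0,0,0,0.4],[0,0,0,0,0,0,-1],[0,0,0,0,0,0,-1],[0,0,0,0,0,0,-1],[0,0,0,0,0,0,-1]],
  ],
  force=50,
)

```text
time: 31.5
eef_pos: [0.4106, -0.3319, 0.081]
tcp_rot: [0.998, 0.057, 0.001, 0.001]
contact_force: [0.2, -0.2, 6.0]
opening: 0.738
finger_force: 56.2
```

send_rows(
  series=[
    [[0,0,-0.3,0,0,0,-1],[0,0,-0.7,0,0,0,-1],[0,0,0,0,0,0.055,-1],[0,0,0,0,0,0.055,-1],[0,0,0,0,0,0,-1],[0,0,0,0,0,0,-1]],
  ],
)

```text
time: 32.25
eef_pos: [0.4095, -0.3308, 0.0893]
tcp_rot: [1.0, 0.003, -0.0, -0.001]
contact_force: [0.4, -0.4, -5.7]
opening: 0.739
finger_force: 56.2
```

```bash
python3 f.py
```

```text
32.5 [ 0.31 -0.56 -5.87] [0.48 0.33 0.21] [ 0.4099 -0.3312  0.0898] 0.005 0.7382606472044899 56.17084622383118
```

send_rows(
  series=[
    [[0.2,-0.25,0,0,0,0,-1],[0,0,0.3,0,0,0,-1],[0,0,0.2,0,0,0,-1],[0,0,0.1,0,0,0,-1],[0,0,0.1,0,0,0,-1],[0,0,0.1,0,0,0,-1],[0,0,0,0,0,0,-1]],
  ],
)

```text
time: 33.42
eef_pos: [0.4119, -0.3287, 0.0817]
tcp_rot: [1.0, 0.002, -0.0, -0.0]
contact_force: [0.7, 0.3, -5.4]
opening: 0.739
finger_force: 56.2
```

send_rows(
  series=[
    [[0,0,0.1,0,0,0,-1],[0,0,0.05,0,0,0,-1],[0,0,0,0,0,0,-1]],
  ],
)

```text
time: 33.8
eef_pos: [0.4121, -0.3289, 0.0811]
tcp_rot: [1.0, 0.002, 0.0, 0.0]
contact_force: [-1.2, 2.7, 0.7]
opening: 0.737
finger_force: 56.5
```

Touched down; releasing and retreating for a final look.

send_rows(
  series=[
    [[0,0,0,0,0,0,0.5],[0,0,0,0,0,0,0.7],[0,0,0,0,0,0,1],[0,0,0,0,0,0,1],[0,0,-2,0,0,0,1],[0,0,-4,0,0,0,1],[0,0,-4,0,0,0,1],[0,0,-4,0,0,0,1],[0,0,-4,0,0,0,1]],
  ],
)

```text
time: 34.92
eef_pos: [0.4119, -0.3287, 0.2618]
tcp_rot: [1.0, 0.002, 0.0, 0.0]
contact_force: [1.0, 0.1, -0.1]
opening: 1.001
finger_force: 0.0
```

send_rows(
  series=[
    [[0,-4,-4,0,0,0,1],[0,-5,-4,0,0,0,1],[0,-5,-3,0,0,0,1],[0,-4,-2,0,0,0,1],[0,0,0,0,0,0,1],[0,0,0,0,0,0,1],[0,0,0,0,0,0,1]],
  ],
)

```text
time: 35.8
eef_pos: [0.4108, -0.1507, 0.388]
tcp_rot: [1.0, 0.002, -0.001, -0.001]
contact_force: [0.1, -0.8, 0.0]
opening: 1.003
finger_force: 0.0
```

```bash
python3 t.py wG; python3 -c "
from h import *
c=np.load('wG.npy',allow_pickle=True).item(); im=c['img']
u,v=map(int,proj(c,[.412,-.33,.134])); 
x0,y0=u-50,v-50; k=np.zeros((420,800,3),np.uint8); k[:300,:400]=cv2.resize(im,(400,300)); k[:400,400:]=cv2.resize(im[y0:y0+100,x0:x0+100],(400,400),interpolation=2); print(x0,y0)
cv2.imwrite('pics/g.png',k[:,:,::-1])"
```

```text
35.8 [ 0.4108 -0.1507  0.388 ] 0.0034 [ 0.1  -0.84  0.01] 1.0027805127755713
381 123
```

View pics/g.png

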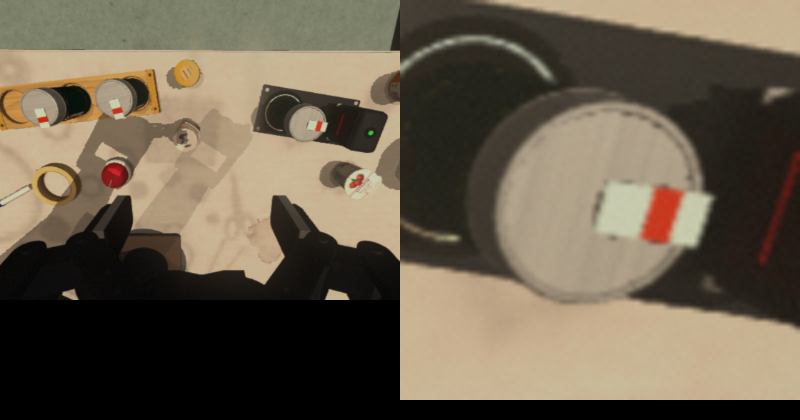

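The tin sits upright on the pad with its strip parallel to the foot plate (about 8° against 9° in the image) and facing the window. The other two tins are upright in their bays and the jars haven't moved.

```bash
python3 -c "
from plant import ctrl
print(ctrl.sign_off())"
```

```text
the job is handed in; nothing more can be done
None
```

The left tin is the full one, at about 0.6 kg, and it stands upright in the middle of the scanner pad with its label facing the window; I placed it before lifting the other two, and the middle (about 0.18 kg) and right (about 0.38 kg) tins are back upright in their bays; handed in at about 36 s.

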